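# Release the draw latch and open the slide carrying case

## Robot

A 6-joint arm with a two-finger parallel gripper is mounted at the origin on a cart in front of the work surface, level with it; the furniture and walls round the work are solid. World frame = base frame: x ahead of the robot, y to its left, z up, the work surface at z = 0. Lengths are in m, angles in degrees, forces in N, time in s.
With the tool pointing down it reaches from about 0.35 to 0.875 m from the base axis. Payload 4.2 kg.
Tool frame: the origin (TCP) lies at the very end of the fingers, on their centre line; the grasp point (between the pads) lies 19 mm behind it; z points along the fingers, y is the line along which they close (so a half turn about z gives the same grasp; the last joint's range is limited). The gripper opens to 87 mm and grips with 3 to 60 N. Pads are 19 mm wide; open, the fingers measure 117 mm over their backs; the gripper's body (75 mm by 190 mm) begins 51 mm behind the grasp point.
Start: joints at [-62.533, 22.042, 0.453, 0, -68.411, -14.817], TCP at [0.137, -0.61, 0.223] pointing down, gripper open.
Joint ranges: [-179.83, 179.83], [-69.29, 118.12], [-61.27, 80.66], [-181.25, 117.63], [-171.15, -9.14], [-177.46, 177.46]. Speed limits (degrees/s): [159.86, 159.86, 180, 180, 180, 180].

## Interface

Orientations are given as a 3x3 rotation matrix whose columns are the frame's x, y, z axes.
In Python, from station import sense, optics, r gives the robot as it stands. The module is installed in compiled form; this text tells all that it offers.
- The arm moves only by the shell command python3 -m pendant 'ROWS' [OPENING]. ROWS is JSON, a list that holds one entry, the list of rows, each a list of 4 numbers: the shift along the tool's x, y, z normalised to -1 to 1, where 1 is 100 mm, then the turn about the tool's z normalised to -1 to 1, where 1 is 2 rad. A call has 1 to 8 rows; each row is the pose to reach, as a shift and turn from the pose commanded when the call began, along the tool's axes at that moment; what a row does not reach only later rows make up. A row lasts 1/10 s, in which the tool goes at most 50 mm and 8.59 degrees, less where a joint would pass 70% of its speed; a pose out of reach is approached as far as the arm can. A call with a number of a shift or a turn outside -1 to 1 is refused whole. A call with a gripper value outside its range is refused whole. OPENING is the closure, from 0 (fully open) to 1 (shut), set as the call begins (- or left out, the last holds). The fingers move at their own pace and stop on an object; the grip force is fixed at half the most. Time passes only in rows, so rows that repeat a pose let the fingers close. It gives the time, the measured TCP pose, the force, the opening and the grip force at its end, in the units of the state.
- sense(): the state, without advancing time (a new reading comes with each control period).
- optics.capture(name): name is "side" or "top"; returns the picture (400x640x3 uint8, red, green, blue); there is no depth.
- optics.get_calibration(name): a dict with "camera_matrix" (3x3 intrinsics, pixels), "camera_from_world" (4x4, takes a point from world to camera coordinates). Camera axes: x right, y down, z forward; pixel columns grow to the right and rows downward; lengths in m; the calibration is good to about 2 mm. A picture is of the moment at which its call begins. get_calibration takes no time and is no camera call.
- r.finish_job(): hands the job in; it is judged then, once.
The state is a dict: "time_s": time; "joints": joint angles; "joint_velocities": joint speeds; "effort": joint torques, N m; "tcp_pos": TCP position; "ee_rot": TCP orientation; "wrist_force": force on the tool from outside, world axes, zero at the start; "moment": the same for the moment, N m; "gripper_width": opening from 0.0 (shut) to 1.0 (fully open); "gripper_force": force on a finger pad.
Only numpy, scipy, OpenCV 4.12 (cv2) and the standard library are available. Lean on these libraries where they do the work, as an engineer would, in place of code of your own. Each camera call takes 0.05 s, during which the arm holds its last target. There are 200 camera calls.

## Task

Open the slide carrying case on the bench: lift the lever of its draw latch up and over towards the front until it flips past centre and its wire hook comes free of the catch, then swing the sprung lid right back, past upright, so that it stays open. Leave the staining jar and the stain bottle beside the case standing where they are.

Things in the scene. Friction and masses are not known exactly. Their poses are not given: they have to be found in the camera images.
- case: Grey plastic case, fixed to the bench: 170 deep x 270 wide, base 66 mm high, on it a flat lid slab 14 mm thick (top at z = 80). Origin: centre of the underside; x points from the latch side (front, faces the robot within 0.35 rad) to the hinge side, y left, z up. The latch takes only the middle (30 mm either side of y = 0) of lid and front; the rest of the lid is free and smooth.
- lid_hinge (a point): Middle of the lid's hinge line, which runs along the case's y: case x = +85, y = 0, z = 66 mm.
- lid (a joint): Lid angle, rad: 0 shut, 1.57 upright, 1.85 at its stop, leaning back. Once the hook is free a spring plunger raises the lid, latch and all, to about 0.45 rad, where it rests. Pushed higher and let go it falls back to there; past upright it falls back onto its stop and stays. Light: about 0.25 N m of weight, under 2 N at the front edge. It is pushed on from beneath its raised front edge.
- lid_front (a point): Middle of the lower front edge of the lid, 170 mm from the hinge line (shut: case x = -85, y = 0, z = 66 mm).
- latch_lever (a joint): Lever angle, rad: 0 closed (as found), 1.75 at its stop, thrown forward. Opened by moving its end bar up and forward (case -x) round the pivot. A spring resists with up to about 0.4 N m (5 N at the bar); past its centre at 0.5 rad the spring throws the lever open by itself. The hook leaves the catch at about 0.85 rad; before that the lid cannot open.
- lever_pivot (a point): Pivot of the aluminium lever, on the lid, axis along the case's y (lid shut: case x = -72, z = 92 mm). From it, closed, a 30 mm wide arm runs back above the lid to x = -20, z = 104 mm, then turns up into a near-upright plate, 36 mm wide, 7 thick, that carries the end bar. Behind (case +x) and above the plate all is free.
- lever_tip (a point): Centre of the round bar along y (11 mm diameter, 44 mm long) at the lever's end, 91 mm from the pivot (closed: case x = -9, y = 0, z = 158 mm).
- hook_bar_mid (a point): Middle of the crossbar of the steel wire hook (56 mm wide, 6 mm wire) that hangs from the lever in front of the case; closed, it lies under the catch, a steel shelf 36 mm wide that sticks out 18 mm from the case's front.
- staining_jar: Loose clear staining jar with black lid, 56 mm across, 108 mm high, standing upright beside the case, its centre about 215 mm left or right of the case's centre. Origin: centre of its underside, z up.
- stain_red: Loose bottle of red stain with a white cap, 40 mm across, 88 mm high, standing upright on the other side of the case, about 215 mm from the case's centre. Origin: centre of its underside, z up.

How it is judged:
By the outcome, as a careful person would: the job done as asked, in the order asked, and still so for the second after the job is handed in, with the robot touching nothing.
It also fails if it takes over 59 s, if anything falls off the work surface, if the arm or the gripper's body presses on something with over 40 N, if the wrist force passes 120 N, or if a joint passes its speed limit or range.

## Working session

There is one attempt and no reset: what is moved stays moved. The work goes in short steps, Python scripts to look and compute and a shell command to move; the robot and the scene stay as the last step left them, time stands still between calls to the robot, and variables do not carry over. Pictures are saved under pics/ and viewed, at most 11 in all, crops included, and the job is handed in when it is done.

```bash
mkdir -p pics; python3 - <<'E'
from station import sense, optics
import cv2,numpy as np
s=sense();print(s['tcp_pos'],np.round(s['ee_rot'],3).tolist(),s['time_s'])
for n in('top','side'):
    cv2.imwrite(f'pics/{n}0.png',optics.capture(n)[:,:,::-1])
    c=optics.get_calibration(n);print(n,np.round(c['camera_matrix'],1).tolist(),np.round(c['camera_from_world'],3).tolist())
E
```

```text
[ 0.13674447 -0.60924157  0.22145615] [[-0.976, -0.219, -0.001], [-0.219, 0.976, 0.002], [0.0, 0.002, -1.0]] 0.0
top [[516.1, 0.0, 319.0], [0.0, 516.1, 182.5], [0.0, 0.0, 1.0]] [[0.054, -0.999, 0.004, 0.036], [-0.968, -0.053, -0.245, 0.601], [0.245, 0.009, -0.97, 1.038], [0.0, 0.0, 0.0, 1.0]]
side [[377.7, 0.0, 315.0], [0.0, 377.7, 190.6], [0.0, 0.0, 1.0]] [[-0.943, -0.333, 0.001, 0.562], [-0.194, 0.547, -0.814, 0.172], [0.27, -0.768, -0.581, 0.828], [0.0, 0.0, 0.0, 1.0]]
```

View pics/top0.png

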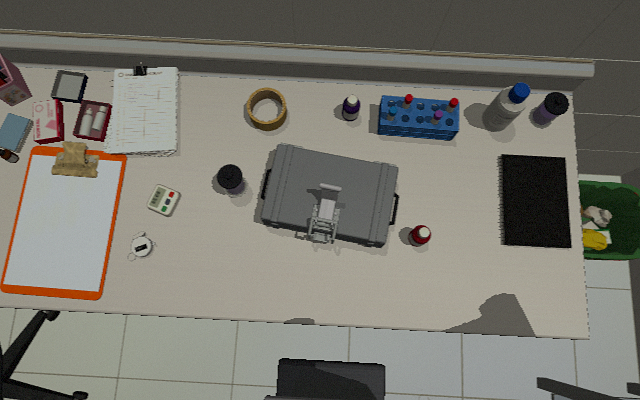

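View pics/side0.png

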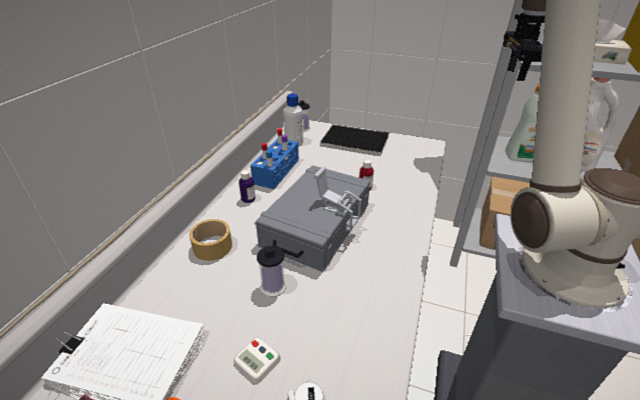

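The top view shows the case lid with corners near (279,144), (397,163), (386,246) and (262,226). The end bar is near (331,187), the jar at (230,180) on the left and the red bottle at (421,236) on the right. In the side view the bar is near (320,172). I'll zoom in to pick these more precisely.

```bash
python3 - <<'E'
import cv2,numpy as np
t=cv2.imread('pics/top0.png');s=cv2.imread('pics/side0.png')
a=cv2.resize(t[135:255,250:410],None,fx=5,fy=5,interpolation=cv2.INTER_CUBIC)[:600]
b=cv2.resize(s[155:265,250:390],None,fx=5,fy=5,interpolation=cv2.INTER_CUBIC)
cv2.imwrite('pics/a.png',a);cv2.imwrite('pics/b.png',b)
E
```

```text
(no output)
```

View pics/a.png

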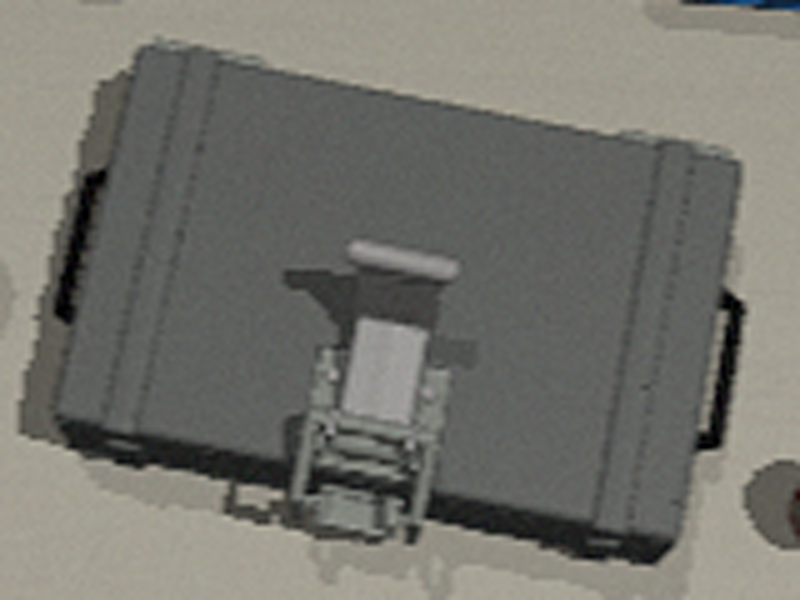

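View pics/b.png

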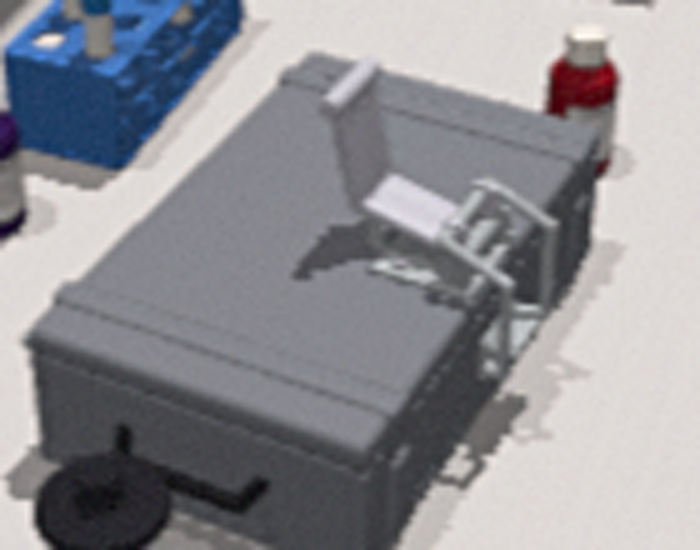

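In the top crop the lid corners are at (145,42), (740,160), (670,538) and (62,418), and the bar's centre is at (404,260). In the side crop the bar runs from (328,105) to (372,65), and the latch is closed.

```bash
cat >h.py <<'E'
import numpy as np
from station import sense, optics
def ray(n,uv,z):
    c=optics.get_calibration(n);T=c['camera_from_world'];R=T[:3,:3];o=-R.T@T[:3,3]
    d=R.T@np.linalg.inv(c['camera_matrix'])@[uv[0],uv[1],1]
    return o+d*(z-o[2])/d[2]
def proj(n,p):
    c=optics.get_calibration(n);T=c['camera_from_world'];q=c['camera_matrix']@(T[:3,:3]@p+T[:3,3]);return q[:2]/q[2]
E
python3 - <<'E'
from h import *
P=np.array([ray('top',(250+u/5,135+v/5),.08)for u,v in[(145,42),(740,160),(670,538),(62,418)]])
print(P.round(3)); C=P.mean(0)
x=P[0]+P[1]-P[2]-P[3]; y=P[0]+P[3]-P[1]-P[2]
print('C',C,'yaw x',np.degrees(np.arctan2(x[1],x[0])),'yaw y',np.degrees(np.arctan2(-y[0],y[1])), np.linalg.norm(x)/2,np.linalg.norm(y)/2)
B=ray('top',(250+404/5,135+260/5),.16);print('bar',B)
a=np.arctan2(-y[0],y[1]);R=np.array([[np.cos(a),-np.sin(a)],[np.sin(a),np.cos(a)]])
print('bar in case',R.T@(B-C)[:2], 'side check',(proj('side',B)-[250,155])*5)
c0=B[:2]-R@[-.009,0]; s=sense()
print('C from bar',c0,'tcp in case',R.T@(s['tcp_pos'][:2]-c0),'case axes',R.tolist())
for nm,uv,z in(('jar',(230,173),.108),('bot',(421,231),.088)):print(nm,R.T@(ray('top',uv,z)[:2]-c0))
Rt=s['ee_rot'][:2,:2];print('toolx in case',R.T@Rt[:,0])
E
```

```text
[[ 0.68   0.161  0.08 ]
 [ 0.641 -0.1    0.08 ]
 [ 0.476 -0.073  0.08 ]
 [ 0.512  0.184  0.08 ]]
C [0.57733309 0.0428559  0.08      ] yaw x -8.3915357213129 yaw y -8.344234271441156 0.16862994809052026 0.2617424268584917
bar [0.56906459 0.04431406 0.16      ]
bar in case [-0.00839258  0.0002428 ] side check [347.79185115  80.19332771]
C from bar [0.57796931 0.04300798] tcp in case [-0.34186868 -0.70943762] case axes [[0.9894140463346317, 0.14512010513960966], [-0.14512010513960966, 0.9894140463346317]]
jar [-0.00880035  0.21409091]
bot [-0.04647653 -0.2006753 ]
toolx in case [-0.9336778  -0.35811416]
```

```bash
python3 -m pendant '[[[0,0,-0.5,0.1],[0,0,-0.5,0.183],[0,0,-0.5,0.183],[0,0,-0.5,0.183]]]' 1
for i in 1 2 3; do python3 -m pendant '[[[-0.25,0.5,0,0],[-0.5,1,0,0],[-0.5,1,0,0],[-0.5,1,0,0]]]' | tail -c 300; done
python3 - <<'E'
from h import *
s=sense();R=np.array([[.9894,.1451],[-.1451,.9894]]);print(s['time_s'],R.T@(s['tcp_pos'][:2]-[.578,.043]),s['tcp_pos'],R.T@s['ee_rot'][:2,0])
E
```

```text
time_s: 0.5
tcp_pos: [0.1369, -0.6095, 0.2722]
ee_rot: [[-0.989, 0.145, 0.0], [0.145, 0.989, 0.001], [0.0, 0.001, -1.0]]
wrist_force: [0.1, 0.4, -0.7]
gripper_width: 0.723
gripper_force: 0.0
time_s: 0.9
tcp_pos: [0.2017, -0.5168, 0.2728]
ee_rot: [[-0.99, 0.141, 0.0], [0.141, 0.99, 0.0], [-0.0, 0.0, -1.0]]
wrist_force: [-0.1, -1.1, 0.7]
gripper_width: 0.36
gripper_force: 0.0
time_s: 1.3
tcp_pos: [0.2654, -0.4261, 0.2727]
ee_rot: [[-0.99, 0.142, 0.0], [0.142, 0.99, -0.0], [-0.0, -0.0, -1.0]]
wrist_force: [-0.9, 0.1, 0.7]
gripper_width: 0.032
gripper_force: 0.0
time_s: 1.7
tcp_pos: [0.3293, -0.3349, 0.2726]
ee_rot: [[-0.99, 0.143, -0.0], [0.143, 0.99, -0.0], [0.0, -0.0, -1.0]]
wrist_force: [0.1, -0.2, -0.5]
gripper_width: 0.004
gripper_force: 0.0
1.7 [-0.19119427 -0.40995392] [ 0.32933971 -0.33487883  0.27255376] [-0.99998022 -0.00243053]
```

```bash
for i in 1 2 3 4; do python3 -m pendant '[[[-0.28,0.5,0,0],[-0.56,1,0,0],[-0.56,1,0,0],[-0.56,1,0,0]]]' | head -1; done
python3 -m pendant '[[[0,0.1,0,0],[0,0.1,0,0],[0,0.1,0,0]]]'
python3 - <<'E'
from h import *
import cv2
s=sense();R=np.array([[.9894,.1451],[-.1451,.9894]]);print(s['time_s'],R.T@(s['tcp_pos'][:2]-[.578,.043]),s['tcp_pos'],R.T@s['ee_rot'][:2,0])
cv2.imwrite('pics/s1.png',cv2.resize(optics.capture('side')[90:280,200:440,::-1],None,fx=3,fy=3))
E
```

```text
time_s: 2.1
time_s: 2.5
time_s: 2.9
time_s: 3.3
time_s: 3.6
tcp_pos: [0.6091, 0.0375, 0.2731]
ee_rot: [[-0.989, 0.146, 0.0], [0.146, 0.989, 0.0], [-0.0, 0.0, -1.0]]
wrist_force: [-0.4, 0.4, -0.1]
gripper_width: 0.004
gripper_force: 0.0
3.6 [ 0.03151231 -0.00089091] [0.60905006 0.03754591 0.27308857] [-9.99983026e-01  4.71361600e-04]
```

View pics/s1.png

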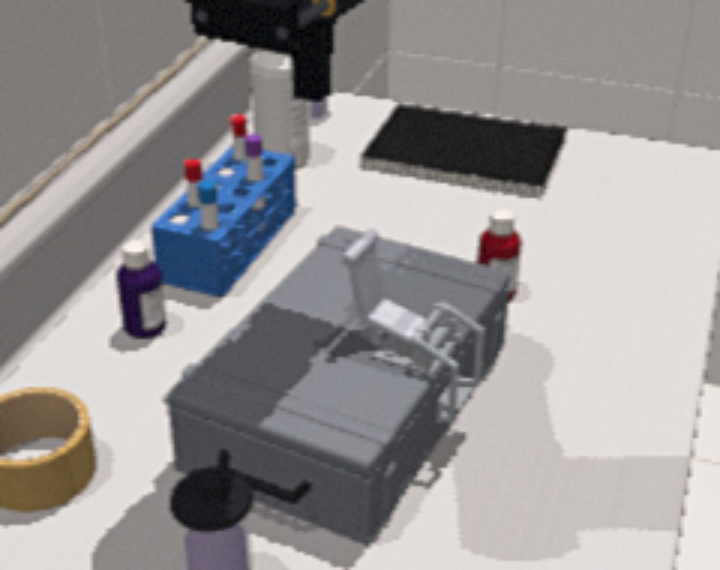

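The shut fingers hang above and behind the lever and are clear of it. Next I lower them behind the bar.

```bash
python3 -m pendant '[[[0,0,0.4,0],[0,0,0.8,0],[0,0,1,0],[0,0,1,0]]]' | tail -3
python3 -m pendant '[[[0,0,0.24,0],[0.1,0,0.24,0],[0.2,0,0.24,0],[0.25,0,0.24,0],[0.3,0,0.24,0],[0.3,0,0.24,0]]]'
```

```text
wrist_force: [0.1, -0.8, 0.6]
gripper_width: 0.007
gripper_force: 0.0
time_s: 4.65
tcp_pos: [0.5827, 0.0429, 0.1517]
ee_rot: [[-0.99, 0.143, 0.009], [0.143, 0.99, 0.0], [-0.009, 0.001, -1.0]]
wrist_force: [4.8, -2.9, 0.4]
gripper_width: 0.005
gripper_force: 2.7
```

Contact is at about 5 N, as expected. I'll push forward and up along the arc.

```bash
python3 -m pendant '[[[0.06,0,-0.06,0],[0.12,0,-0.11,0],[0.18,0,-0.15,0],[0.24,0,-0.18,0],[0.3,0,-0.2,0]]]'|head -5
python3 -m pendant '[[[0.05,0,-0.02,0],[0.1,0,-0.04,0],[0.14,0,-0.05,0],[0.18,0,-0.06,0],[0.18,0,-0.06,0]]]'|head -5
python3 - <<'E'
from h import *
import cv2
cv2.imwrite('pics/s2.png',cv2.resize(optics.capture('side')[90:280,200:440,::-1],None,fx=3,fy=3))
E
```

```text
time_s: 5.15
tcp_pos: [0.5512, 0.0477, 0.1704]
ee_rot: [[-0.99, 0.144, 0.004], [0.144, 0.99, 0.001], [-0.004, 0.002, -1.0]]
wrist_force: [2.7, -1.2, 2.3]
gripper_width: 0.003
time_s: 5.65
tcp_pos: [0.5315, 0.0499, 0.1742]
ee_rot: [[-0.989, 0.145, -0.001], [0.145, 0.989, -0.0], [0.001, -0.0, -1.0]]
wrist_force: [1.2, -0.8, 0.2]
gripper_width: 0.011
```

View pics/s2.png

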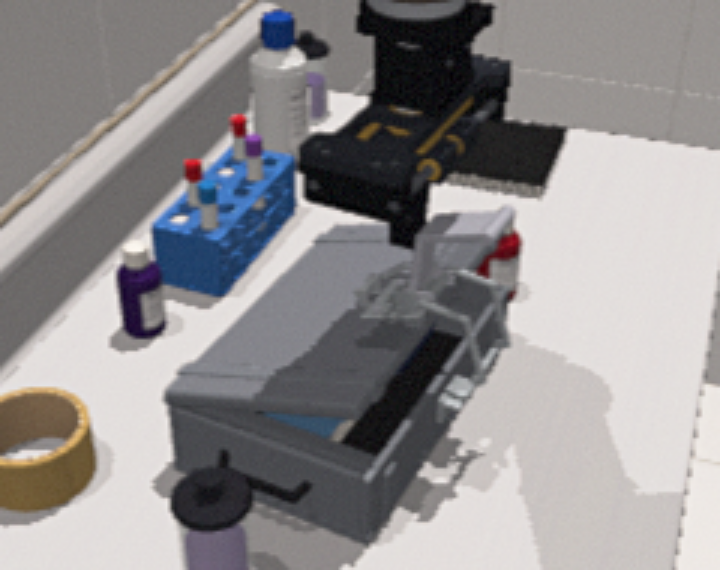

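The hook is free and the lid has sprung to its rest angle, with the lever thrown forward near (470,230). I'll rise clear, then move across to the right front.

```bash
python3 -m pendant '[[[0,0,-0.5,0],[-0.1,0,-0.9,0],[-0.1,0,-0.9,0]]]'|head -2
python3 -m pendant '[[[0,-0.5,-0.2,0],[0,-0.9,-0.2,0],[0,-0.9,-0.2,0]]]'|head -2
python3 - <<'E'
from h import *
s=sense();R=np.array([[.9894,.1451],[-.1451,.9894]]);print(s['joints'],R.T@(s['tcp_pos'][:2]-[.578,.043]),s['tcp_pos'])
E
```

```text
time_s: 6.0
tcp_pos: [0.5461, 0.0489, 0.2704]
time_s: 6.3
tcp_pos: [0.5283, -0.0439, 0.2844]
[ 1.27977794e+01  1.05033870e+01 -6.75307274e+00 -5.70259642e-05
 -7.28035058e+01 -1.11382897e+02] [-0.03655886 -0.09315208] [ 0.52831063 -0.0438629   0.28444598]
```

```bash
python3 -m pendant '[[[0.2,0,0,-0.07],[0.4,0,0,-0.14],[0.6,0,0,-0.21],[0.77,0,0,-0.28],[0.77,0,0,-0.35],[0.77,0,0,-0.42],[0.77,0,0,-0.49],[0.77,0,0,-0.56]]]'|head -2
python3 -m pendant '[[[0,0,0,-0.07],[0,0,0,-0.14],[0,0,0,-0.21],[0,0,0,-0.225],[0,0,0,-0.225],[0,0,0,-0.225]]]'|head -2
python3 - <<'E'
from h import *
import cv2
s=sense();R=np.array([[.9894,.1451],[-.1451,.9894]]);print(s['joints'],R.T@(s['tcp_pos'][:2]-[.578,.043]),s['tcp_pos'],R.T@s['ee_rot'][:2,:2])
t=optics.capture('top')[90:290,200:460,::-1];u=optics.capture('side')[90:290,200:460,::-1]
cv2.imwrite('pics/s3.png',cv2.resize(np.hstack([t,u]),(800,308)))
E
```

```text
time_s: 7.1
tcp_pos: [0.4527, -0.0291, 0.2836]
time_s: 7.7
tcp_pos: [0.4531, -0.0293, 0.2842]
[ 1.68946404e+01  2.57361538e+00 -1.59843699e+01 -1.08676038e-02
 -7.14867649e+01 -2.53633630e+01] [-0.11311263 -0.08970578] [ 0.45306585 -0.02934469  0.28419573] [[-0.00225077 -0.99998035]
 [-0.99998064  0.00225091]]
```

View pics/s3.png

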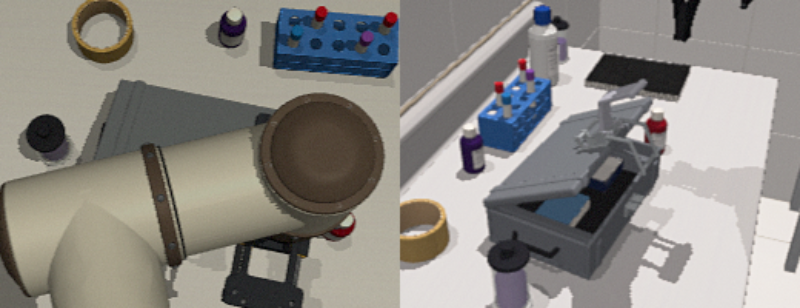

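The lid rests raised at about 0.45 rad, and the gripper hangs in front of its right half, clear of everything. I'll lower it and close up to the edge.

```bash
python3 -m pendant '[[[0,0,0.4,0],[0,0,0.8,0],[0,0,1,0],[0,0,1,0]]]'|sed -n '2p;4p'
python3 -m pendant '[[[0,0,0.4,0],[0,0,0.67,0],[0,-0.08,0.67,0],[0,-0.16,0.67,0],[0,-0.24,0.67,0],[0,-0.3,0.67,0],[0,-0.3,0.67,0]]]'
python3 - <<'E'
from h import *
s=sense();R=np.array([[.9894,.1451],[-.1451,.9894]]);print(R.T@(s['tcp_pos'][:2]-[.578,.043]))
E
```

```text
tcp_pos: [0.451, -0.0299, 0.1817]
wrist_force: [0.1, 0.6, -0.4]
time_s: 8.9
tcp_pos: [0.4847, -0.0338, 0.1187]
ee_rot: [[-0.146, -0.989, 0.003], [-0.989, 0.146, 0.0], [-0.001, -0.003, -1.0]]
wrist_force: [0.2, 0.1, 0.1]
gripper_width: 0.003
gripper_force: 0.0
[-0.08118107 -0.08948404]
```

```bash
python3 -m pendant '[[[0,-0.04,0,0],[0,-0.06,0,0],[0,-0.06,0,0]]]'|sed -n '2p;4p'
python3 -m pendant '[[[0,-0.03,0,0],[0,-0.06,0,0],[0,-0.06,0,0]]]'|sed -n '2p;4p'
python3 -m pendant '[[[0,-0.03,0,0],[0,-0.06,0,0],[0,-0.06,0,0]]]'|sed -n '2p;4p'
python3 - <<'E'
from h import *
import cv2
u=optics.capture('side')[90:290,220:440,::-1]
cv2.imwrite('pics/s4.png',cv2.resize(u,None,fx=3,fy=3))
E
```

```text
tcp_pos: [0.4887, -0.0347, 0.1176]
wrist_force: [-0.7, 0.2, 0.7]
tcp_pos: [0.4883, -0.0352, 0.1164]
wrist_force: [-14.2, 8.3, 9.7]
tcp_pos: [0.4875, -0.0355, 0.115]
wrist_force: [-28.3, 16.2, 16.7]
```

View pics/s4.png

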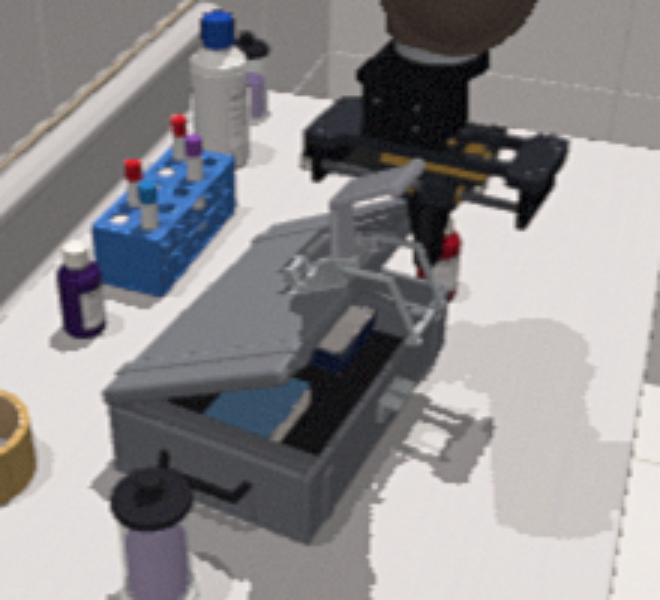

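The lid edge jams by friction under a purely horizontal push (28 N). I'll back off, then push along the arc, mostly upward.

```bash
python3 -m pendant '[[[0,0.06,0,0],[0,0.11,0,0],[0,0.11,0,0]]]'|sed -n '2p;4p'
python3 -m pendant '[[[0,-0.02,-0.04,0],[0,-0.04,-0.08,0],[0,-0.06,-0.12,0],[0,-0.08,-0.16,0]]]'|sed -n '2p;4p'
python3 -m pendant '[[[0,-0.03,-0.04,0],[0,-0.06,-0.08,0],[0,-0.08,-0.11,0]]]'|sed -n '2p;4p'
python3 - <<'E'
from h import *
import cv2
s=sense();R=np.array([[.9894,.1451],[-.1451,.9894]]);print(R.T@(s['tcp_pos'][:2]-[.578,.043]))
u=optics.capture('side')[90:290,220:440,::-1]
cv2.imwrite('pics/s5.png',cv2.resize(u,None,fx=3,fy=3))
E
```

```text
tcp_pos: [0.489, -0.0348, 0.1177]
wrist_force: [-3.7, 0.9, 1.9]
tcp_pos: [0.4985, -0.0362, 0.1339]
wrist_force: [-1.3, 0.6, -0.6]
tcp_pos: [0.5065, -0.0373, 0.1451]
wrist_force: [-0.3, -0.4, -1.1]
[-0.05913399 -0.08983068]
```

View pics/s5.png

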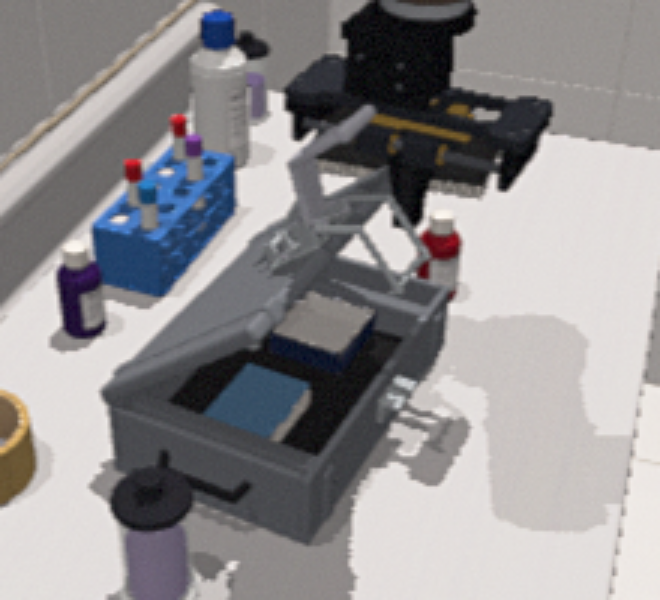

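The lid is rising, edge against the finger with light force, so I'll continue along the arc.

```bash
python3 -m pendant '[[[0,-0.08,-0.08,0],[0,-0.17,-0.16,0],[0,-0.27,-0.24,0],[0,-0.38,-0.31,0]]]'|sed -n '2p;4p'
python3 -m pendant '[[[0,-0.1,-0.06,0],[0,-0.2,-0.11,0],[0,-0.3,-0.16,0],[0,-0.4,-0.2,0]]]'|sed -n '2p;4p'
python3 - <<'E'
from h import *
import cv2
s=sense();R=np.array([[.9894,.1451],[-.1451,.9894]]);print(R.T@(s['tcp_pos'][:2]-[.578,.043]))
u=optics.capture('side')[60:260,220:440,::-1]
cv2.imwrite('pics/s6.png',cv2.resize(u,None,fx=3,fy=3))
E
```

```text
tcp_pos: [0.5431, -0.0429, 0.1779]
wrist_force: [-3.6, 0.2, 4.9]
tcp_pos: [0.5847, -0.0489, 0.1977]
wrist_force: [-0.3, -0.2, 1.9]
[ 0.0199803  -0.08997451]
```

View pics/s6.png

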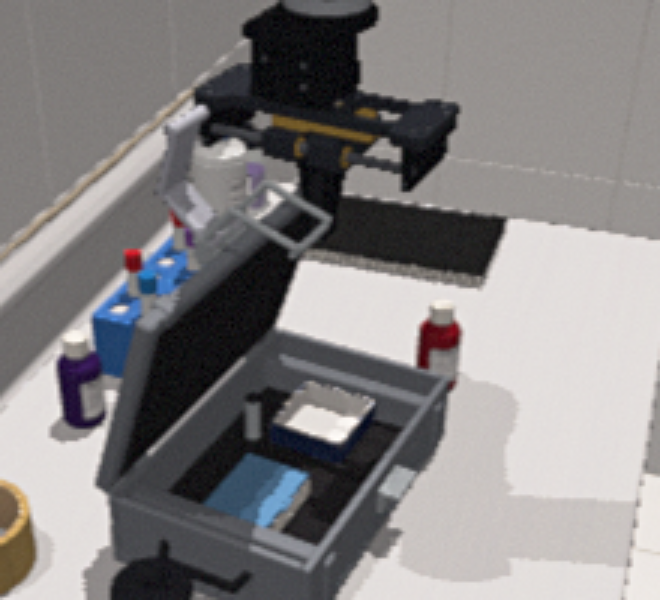

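```bash
python3 -m pendant '[[[0,-0.12,-0.04,0],[0,-0.24,-0.06,0],[0,-0.36,-0.07,0],[0,-0.48,-0.07,0],[0,-0.6,-0.06,0],[0,-0.7,-0.05,0],[0,-0.78,-0.05,0]]]'|sed -n '2p;4p'
python3 -m pendant '[[[0,0.3,0,0],[0,0.6,0,0],[0,0.9,0,0],[0,1,0,0],[0,1,0,0]]]'|sed -n '1p;2p;4p'
python3 -m pendant '[[[0,0.4,-0.3,0],[0,0.7,-0.6,0],[0,1,-0.6,0],[0,1,-0.6,0],[0,1,-0.6,0],[0,1,-0.6,0],[0,1,-0.6,0],[0,1,-0.6,0]]]'|sed -n '1p;2p;4p'
python3 - <<'E'
from h import *
import cv2
t=optics.capture('top')[90:290,200:460,::-1];u=optics.capture('side')[60:260,200:460,::-1]
cv2.imwrite('pics/s7.png',cv2.resize(np.hstack([t,u]),(800,308)))
E
```

```text
tcp_pos: [0.6609, -0.06, 0.2003]
wrist_force: [-0.2, 0.5, -1.1]
time_s: 12.95
tcp_pos: [0.5607, -0.0452, 0.2015]
wrist_force: [0.6, 0.0, 1.1]
time_s: 13.75
tcp_pos: [0.4627, -0.0309, 0.2599]
wrist_force: [-0.9, -0.7, 0.3]
```

View pics/s7.png

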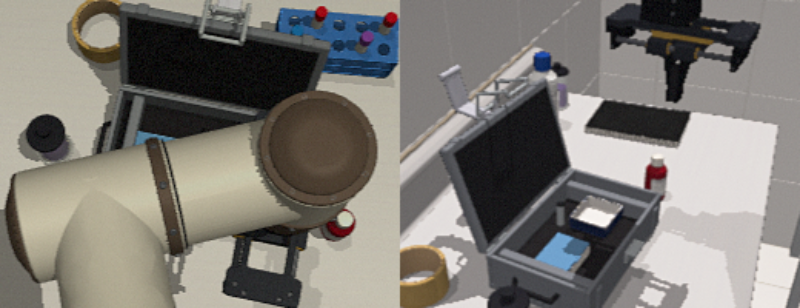

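The lid is leaning back on its stop, the jar and bottle are standing where they were, and the gripper touches nothing.

```bash
python3 -c "from station import r;print(r.finish_job())"
```

```text
the job is handed in; nothing more can be done
None
```

The case is open: the latch was flipped and its hook came free, the lid is leaning back on its stop, the jar and bottle still stand in place, and I handed the job in at about 14 s; one early push on the lid jammed at roughly 37 N at the wrist before I backed off.

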